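Load the sloped pocket tray with motors and relays

ROBOT

A 6-joint arm with a two-finger parallel gripper is mounted at the origin on the work surface. World frame = base frame: x ahead of the robot, y to its left, z up, the work surface at z = 0. Lengths are in m, angles in rad, forces in N, time in s.
With the tool pointing down it reaches from about 0.3 to 0.85 m from the base axis. Payload 4.2 kg.
Tool frame: the origin (TCP) lies midway between the tips of the shut fingers; the grasp point (between the pads) lies 19 mm behind it (manip.grip_point_offset is the z of the grasp point in the tool frame, in m); z points along the fingers, y is the line along which they close (so a half turn about z gives the same grasp; the last joint's range is limited). The gripper opens to 91 mm and grips with 3 to 60 N. Pads are 32 mm wide; open, the fingers measure 118 mm over their backs; the gripper's body (76 mm by 178 mm) begins 60 mm behind the grasp point.
Start: joints at [1.314, 0.32, 1.565, -0, 1.257, -0.02], TCP at [0.135, 0.559, 0.214] pointing down, gripper open.
Joint ranges: [-3.11, 3.11], [-0.84, 2.01], [0.21, 2.61], [-1.34, 4.49], [0.05, 2.63], [-2.56, 2.56]. Speed limits (rad/s): [2.57, 2.57, 3.14, 3.14, 3.14, 3.14].

INTERFACE

Orientations are given as a rotation vector (axis times angle).
In Python, from cell import status, optics, close_job, manip gives the robot as it stands. The module is installed in compiled form; this text tells all that it offers.
- The arm moves only by the tool arm_command, never from a script. Its argument "targets" is a list of rows, each an object of numbers: "ax", "ay", "az": the turn, a rotation vector about the world's x, y, z in degrees; "x", "y", "z": the shift along the world's x, y, z in cm; "claw": the opening, from -1 (shut) to 1 (fully open). A call has 1 to 12 rows; each row shifts and turns the commanded pose from where the row before left it; what a row does not reach is not made up. A row lasts 1/8 s, in which the tool goes at most 62.5 mm and 10.7 degrees, less where a joint would pass 70% of its speed; a pose out of reach is approached as far as the arm can. A call with a gripper value outside its range is refused whole. The fingers move at their own pace and stop on an object; "newtons" is the grip in N (left out, the last holds). Time passes only in rows, so rows that do not move let the fingers close. It gives the time, the measured TCP pose, the force, the opening and the grip force at its end, in the units of the state.
- status.sense(): the state, without advancing time (a new reading comes with each control period).
- optics.read_camera(name): name is "scene" or "top"; returns the picture (480x640x3 uint8, red, green, blue); there is no depth.
- optics.camera_params(name): a dict with "K" (3x3 intrinsics, pixels), "D" ([k1, k2, p1, p2, k3] as OpenCV has them; the pictures are not rectified), "T" (4x4, takes a point from camera to world coordinates). Camera axes: x right, y down, z forward; pixel columns grow to the right and rows downward; lengths in m; the calibration is good to about 2 mm. A picture is of the moment at which its call begins. camera_params takes no time and is no camera call.
- close_job(): hands the job in; it is judged then, once.
Trained networks look in the newest picture that a camera, given by its name, has taken for a name from the list of things; names that differ only in an ending like _2 or _b are one class to them, and where a whole thing is asked for, a point or a joint stands for the part that bears it (a point fixed in the world has none). Each returns a list of dicts, best first, with "conf" (0 to 1); they miss things now and then, are a little off and sometimes report something else, mostly with a low value. They report only what shows in the picture. A call takes as long as a camera call.
- optics.recognise(target, camera): "rect" ([left, top, width, height] in pixels, round what is visible of it).
- optics.trace(target, camera): "pixels" (480x640 bool, what is visible of it) and "rect" ([left, top, width, height] in pixels, round what is visible of it).
The state is a dict: "t": time; "joint_pos": joint angles; "qd": joint speeds; "tau": joint torques, N m; "eef_pos": TCP position; "eef_rot": TCP orientation; "ft_force": force on the tool from outside, world axes, zero at the start; "ft_torque": the same for the moment, N m; "opening": opening from 0.0 (shut) to 1.0 (fully open); "gripper_force": force on a finger pad.
Only numpy, scipy, OpenCV 4.12 (cv2) and the standard library are available. Lean on these libraries where they do the work, as an engineer would, in place of code of your own. Each camera call takes 0.05 s, during which the arm holds its last target. There are 200 camera calls.

TASK

Take the parts out of the white tub and load the sloped tray neatly: one round motor, pinion up, in each of the two lower pockets, and one relay, plate up and squared with its pocket, in each of the two upper pockets, every part lying flat on its pocket floor. Set the parts down gently without dropping them, leave the nut in the tub, do not disturb the bottle, screwdriver or cardboard box, and do not strike the stand or its overhead rail.

Things in the scene. Friction and masses are not known exactly. Their poses are not given: they have to be found in the camera images.
- stand: Fixed stand of cream coated pipe that carries the tray. Origin on the bench below the tray's centre; x level towards the tray's high side, z up. Two upright posts (22 mm diameter) at x = +28.5 mm, y = -130 and +130 mm, joined by a level rail (22 mm diameter, along y) whose axis is 252 mm above the bench: it passes right above the upper row of pockets, so a hand held vertically has no room there.
- tray: White pocket tray, 150 mm (x, up the slope) by 176 mm (y, along the rows), 9 mm thick, its lands white and its pocket floors dark grey, fixed on the stand and sloping 30 degrees: its low side faces the robot. Origin at the centre of its underside, 72 mm above the bench; z is square to the tray and leans 30 degrees towards the robot, x points up the slope. Pocket floors are 4 mm above the underside; the lands between the pockets stand 5 mm above the floors.
- tub: Open white tub, 170 mm (x) by 260 mm (y) by 35 mm high, walls and floor 5 mm thick, standing on the bench (heavy, stays put); origin at the centre of its underside, z up. The loose parts stand in it.
- low1 (a point): Pocket of the lower row, 46 mm (x) by 46 mm (y), 5 mm deep: this point is the centre of its floor (tray x = -42, y = -50 mm, 4 mm above the tray's underside); axes as the tray's.
- low2 (a point): Pocket of the lower row, 46 mm (x) by 46 mm (y), 5 mm deep: this point is the centre of its floor (tray x = -42, y = +50 mm, 4 mm above the tray's underside); axes as the tray's.
- high1 (a point): Pocket of the upper row, 66 mm (x, up the slope) by 40 mm (y), 5 mm deep: this point is the centre of its floor (tray x = +30, y = -50 mm, 4 mm above the tray's underside); axes as the tray's.
- high2 (a point): Pocket of the upper row, 66 mm (x, up the slope) by 40 mm (y), 5 mm deep: this point is the centre of its floor (tray x = +30, y = +50 mm, 4 mm above the tray's underside); axes as the tray's.
- motor1: Small round motor, a steel can 32 mm in diameter and 26 mm high with a black end cap on top, and a brass pinion (8 mm diameter, 8 mm high) standing on that; about 100 g. It starts standing in the tub, pinion up. Origin at the centre of its underside, z towards the pinion. The two motors are alike.
- motor2: Small round motor, a steel can 32 mm in diameter and 26 mm high with a black end cap on top, and a brass pinion (8 mm diameter, 8 mm high) standing on that; about 100 g. It starts standing in the tub, pinion up. Origin at the centre of its underside, z towards the pinion. The two motors are alike.
- relay1: Relay, a grey plastic block 52 mm (x) by 28 mm (y) by 26 mm high with a metal plate on top; about 80 g. It starts in the tub, plate up. Origin at the centre of its underside, z towards the plate. The two relays are alike.
- relay2: Relay, a grey plastic block 52 mm (x) by 28 mm (y) by 26 mm high with a metal plate on top; about 80 g. It starts in the tub, plate up. Origin at the centre of its underside, z towards the plate. The two relays are alike.
- nut: Bystander: dark steel hexagon nut, 36 mm across flats, 16 mm high, lying in the tub among the parts; origin at the centre of its underside. It stays in the tub.
- oil: Bystander: white plastic bottle, 56 mm in diameter and 150 mm tall, upright on the bench; origin at the centre of its underside.
- driver: Bystander: screwdriver lying on the bench in front of the stand, about 200 mm long along its x, 26 mm thick at the handle; origin on the bench below the middle of its length.
- carton: Bystander: open cardboard box, 80 mm (x) by 100 mm (y) by 50 mm high, with pins in it, on the bench; origin at the centre of its underside.

How it is judged:
By the outcome, as a careful person would: the job done as asked, in the order asked, and still so for the second after the job is handed in, with the robot touching nothing.
It also fails if it takes over 72 s, if anything falls off the work surface, if the arm or the gripper's body presses on something with over 40 N, if the wrist force passes 120 N, or if a joint passes its speed limit or range.

## Working session

There is one attempt and no reset: what is moved stays moved. The work goes in short steps, Python scripts to look and compute and a tool call to move; the robot and the scene stay as the last step left them, time stands still between calls to the robot, and variables do not carry over. Pictures are saved under pics/ and viewed, at most 10 in all, crops included, and the job is handed in when it is done.

Besides the shell and the picture viewer there is one more tool, called after "Call:" in YAML: its name, and indented under it one key for each argument. arm_command: Moves the arm, as the interface text tells. Its arguments: {"type":"object","properties":{"targets":{"type":"array","items":{"type":"object","properties":{"ax":{"type":"number"},"ay":{"type":"number"},"az":{"type":"number"},"x":{"type":"number"},"y":{"type":"number"},"z":{"type":"number"},"claw":{"type":"number"}}}},"newtons":{"type":"number"}},"required":["targets"]}

```bash
mkdir -p pics
python3 - <<'E'
from cell import status, optics, manip
import cv2, numpy as np
s=status.sense(); print({k:np.round(v,3).tolist() for k,v in s.items()}); print(manip.grip_point_offset,[a for a in dir(manip) if a[0]!='_'])
for c in("scene","top"):
    p=optics.camera_params(c); print(c,np.round(p["K"],1).tolist(),np.round(p["D"],4).tolist(),np.round(p["T"],4).tolist())
    im=optics.read_camera(c); cv2.imwrite(f"pics/{c}0.png",im[...,::-1])
    for n in("motor1","relay1","nut","tub","tray","oil","driver","carton","stand"):
        print(n,[(np.round(d["rect"],0).tolist(),round(d["conf"],2)) for d in optics.recognise(n,c)])
E
```

```text
{'t': 0.0, 'joint_pos': [1.314, 0.32, 1.566, -0.0, 1.257, -0.02], 'qd': [-0.001, -0.001, -0.0, 0.0, -0.002, 0.0], 'tau': [0.002, -41.247, -23.198, 0.073, 0.046, -0.0], 'eef_pos': [0.135, 0.558, 0.213], 'eef_rot': [-0.371, -3.119, 0.003], 'ft_force': [0.069, -0.397, 0.549], 'ft_torque': [0.059, -0.006, -0.01], 'gripper_force': 0.0, 'opening': 1.002}
-0.0188 ['Unreachable', 'grip_point_offset']
scene [[439.5, 0.0, 323.3], [0.0, 439.5, 242.7], [0.0, 0.0, 1.0]] [0.0372, 0.0, 0.0, 0.0, 0.0] [[-0.1844, 0.568, -0.8021, 1.2219], [0.9828, 0.1131, -0.1458, 0.0618], [0.0079, -0.8152, -0.5791, 0.5594], [0.0, 0.0, 0.0, 1.0]]
motor1 [([246.0, 233.0, 14.0, 18.0], 0.59)]
relay1 [([272.0, 251.0, 29.0, 22.0], 0.72), ([281.0, 230.0, 23.0, 22.0], 0.67)]
nut [([237.0, 256.0, 20.0, 15.0], 0.71), ([347.0, 168.0, 213.0, 161.0], 0.31)]
tub [([171.0, 224.0, 143.0, 65.0], 0.84)]
tray [([385.0, 253.0, 112.0, 28.0], 0.92)]
oil [([329.0, 294.0, 36.0, 94.0], 0.59), ([275.0, 254.0, 25.0, 19.0], 0.55), ([177.0, 284.0, 69.0, 55.0], 0.23)]
driver [([436.0, 209.0, 36.0, 48.0], 0.86)]
carton []
stand [([350.0, 168.0, 20
[... 181 characters left out ...]
, [0.0018, -0.139, -0.9903, 0.965], [0.0, 0.0, 0.0, 1.0]]
motor1 [([438.0, 254.0, 24.0, 18.0], 0.76), ([409.0, 261.0, 14.0, 22.0], 0.68)]
relay1 [([355.0, 228.0, 26.0, 33.0], 0.63), ([359.0, 261.0, 22.0, 33.0], 0.63)]
nut [([394.0, 222.0, 22.0, 23.0], 0.69), ([334.0, 201.0, 149.0, 110.0], 0.37)]
tub [([335.0, 200.0, 146.0, 111.0], 0.9)]
tray [([170.0, 193.0, 100.0, 72.0], 0.73), ([99.0, 171.0, 197.0, 110.0], 0.19)]
oil [([276.0, 100.0, 28.0, 48.0], 0.84), ([360.0, 264.0, 21.0, 29.0], 0.18)]
driver [([176.0, 302.0, 31.0, 99.0], 0.67), ([382.0, 138.0, 59.0, 52.0], 0.64)]
carton [([384.0, 134.0, 55.0, 58.0], 0.85)]
stand [([99.0, 169.0, 196.0, 111.0], 0.57), ([163.0, 192.0, 102.0, 71.0], 0.31)]
```

View pics/scene0.png

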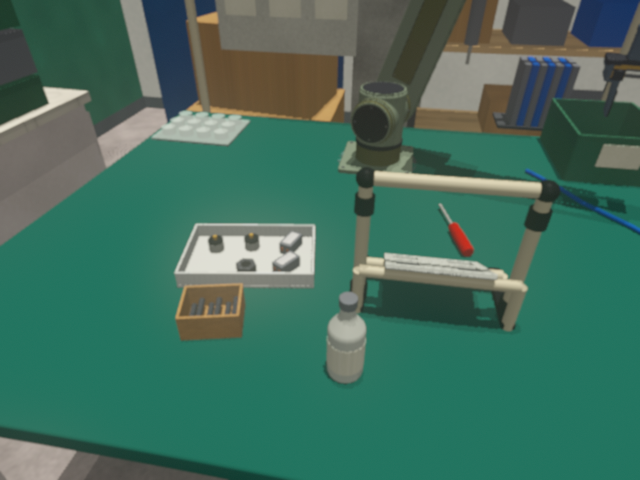

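View pics/top0.png

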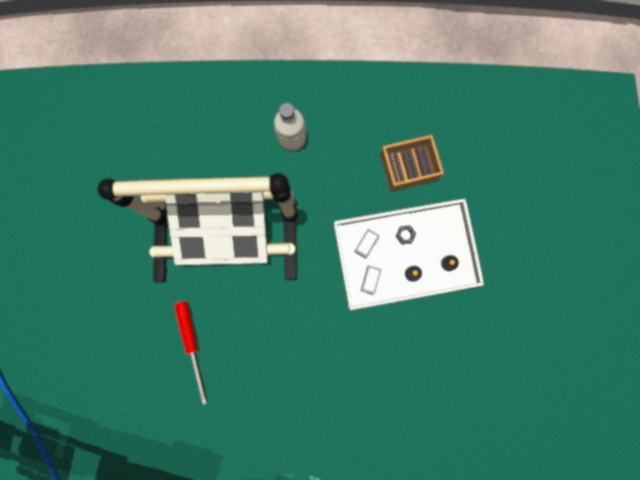

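The scene camera shows the tub at px (245,255), with two motors, two relays and the nut, the tray stand at right and the bottle at (346,340). The top camera shows the relays at about (367,243) and (370,280), the motors at (413,273) and (450,263), and the low pockets at about (190,247) and (245,246). Next I fit the poses.

```bash
cat > h.py <<'E'
from cell import status, optics
import cv2, numpy as np
from scipy.optimize import minimize
from scipy.spatial.transform import Rotation as R
S=4
def proj(P,c):
    p=optics.camera_params(c); W=np.linalg.inv(np.array(p["T"]))
    return cv2.projectPoints(np.float64(P).reshape(-1,3),cv2.Rodrigues(W[:3,:3])[0],W[:3,3],np.float64(p["K"]),np.float64(p["D"]))[0].reshape(-1,2)
def fill(polys):
    m=np.zeros((480*S,640*S),np.uint8)
    for q in polys: cv2.fillPoly(m,[np.round((q+.5)*S).astype(np.int32)],255)
    return cv2.GaussianBlur(cv2.resize(m,(640,480),interpolation=cv2.INTER_AREA),(0,0),1.).astype(float)/255
def place(P,x,y,a,z): return P@R.from_euler('z',a).as_matrix().T+[x,y,z]
def box(a,b,h,z0=0): return np.array([[i*a/2,j*b/2,z] for i in(-1,1) for j in(-1,1) for z in(z0,h)])
def cyl(r,h,z0=0):
    t=np.linspace(0,2*np.pi,24,endpoint=False); return np.array([[r*np.cos(u),r*np.sin(u),z] for u in t for z in(z0,h)])
hull=lambda q: cv2.convexHull(np.float32(q)).reshape(-1,2)
SH={"relay":([box(.052,.028,.026)],.005),"motor":([cyl(.016,.026),cyl(.004,.034,.026)],.005),"nut":([cyl(.0195,.016)],.005),"tub":([box(.17,.26,.035)],0),
 "oil":([cyl(.028,.10),cyl(.012,.15,.1)],0)}
def sil(n,v,c):
    ps,z=SH[n]; return fill([hull(proj(place(P,*v,z),c)) for P in ps])
def fit(n,masks,v0):
    T={c:cv2.GaussianBlur(m.astype(np.float32),(0,0),1.) for c,m in masks.items()}
    f=lambda v:sum(((sil(n,v,c)-T[c])**2).sum() for c in T)
    best=None
    for a in ([v0[2]] if n in("motor","nut","oil") else v0[2]+np.arange(0,np.pi,np.pi/4)):
        r=minimize(f,[v0[0],v0[1],a],method="Nelder-Mead",options=dict(initial_simplex=np.array([v0[0],v0[1],a])+np.array([[0,0,0],[.01,0,0],[0,.01,0],[0,0,.3]]),xatol=2e-4,fatol=.02))
        if best is None or r.fun<best.fun: best=r
    return best.x,best.fun
def ray(u,z,c="top"):
    p=optics.camera_params(c);T=np.array(p["T"])
    q=cv2.undistortPoints(np.float64([[u]]),np.float64(p["K"]),np.float64(p["D"]))[0,0]
    d=T[:3,:3]@[q[0],q[1],1]; return T[:3,3]+d*(z-T[2,3])/d[2]
def tray2w(P,x,y,a):  # tray frame -> world
    return place(np.asarray(P)@R.from_euler('y',-30,degrees=True).as_matrix().T+[0,0,.072],x,y,a,0)
E
cat > m.py <<'E'
from h import *
tops={}
im=optics.read_camera("top")
big=cv2.resize(im[...,::-1],None,fx=4,fy=4,interpolation=cv2.INTER_CUBIC)
def draw(q,col): cv2.polylines(big,[np.round((q+.5)*4).astype(np.int32)],True,col,1)
for n,k in(("tub",1),("relay1",2),("motor1",2),("nut",1),("oil",1)):
    b=n.rstrip("1")
    for d in optics.trace(n,"top")[:k]:
        m=d["pixels"]; r=d["rect"]; g=ray((r[0]+r[2]/2,r[1]+r[3]/2),.02)
        v,f=fit(b,{"top":m},[g[0],g[1],0.1]); print(n,round(d["conf"],2),int(m.sum()),np.round(v,4),round(f,1))
        for P in SH[b][0]: draw(hull(proj(place(P,*v,SH[b][1]),"top")),(0,0,255))
# tray: low pockets, dark on white
g=im.astype(int).max(2); sat=g-im.astype(int).min(2)
roi=np.zeros(g.shape,bool); roi[229:263,172:266]=1
dark=np.clip((190-g)/110.,0,1)*roi*(sat<40)
rect=lambda cx,cy,a,b,z:[[cx-a,cy-b,z],[cx+a,cy-b,z],[cx+a,cy+b,z],[cx-a,cy+b,z]]
def pk(v,cx,cy,a,b):
    return fill([proj(tray2w(rect(cx,cy,a,b,.004),*v),"top")])*fill([proj(tray2w(rect(cx,cy,a,b,.009),*v),"top")])
fn=lambda v:((sum(pk(v,-.042,y,.023,.023) for y in(-.05,.05))-dark)**2).sum()
g0=ray((218,230),.075); best=min((minimize(fn,[g0[0]+dx,g0[1],0.],method="Nelder-Mead",options=dict(initial_simplex=np.array([g0[0]+dx,g0[1],0])+np.array([[0,0,0],[.01,0,0],[0,.01,0],[0,0,.1]]),xatol=2e-4,fatol=.02)) for dx in(-.01,.01)),key=lambda r:r.fun)
v=best.x; print("stand",np.round(v,4),best.fun,dark.sum())
for q in (rect(0,0,.075,.088,.009),rect(-.042,-.05,.023,.023,.009),rect(-.042,.05,.023,.023,.009),rect(.03,-.05,.033,.02,.009),rect(.03,.05,.033,.02,.009)): draw(proj(tray2w(q,*v),"top"),(0,0,255))
rail=[hull(proj(place(np.array([[.0285+.011*np.cos(t),s*.13,.252+.011*np.sin(t)] for s in(-1,1) for t in np.arange(0,6.3,.3)]),*v,0),"top"))]
draw(rail[0],(255,0,0))
A=big[640:1160,360:1200]; B=big[760:1260,1300:1960]
cv2.imwrite("pics/fitA.png",cv2.resize(A,(800,495))); cv2.imwrite("pics/fitB.png",B)
# scene check of the stand
i2=optics.read_camera("scene"); b2=cv2.resize(i2[...,::-1],None,fx=3,fy=3,interpolation=cv2.INTER_CUBIC)
big=b2
for n,k in(("relay1",2),("motor1",2),("oil",1)):
    b=n.rstrip("1")
    for d in optics.trace(n,"scene")[:k]:
        r=d["rect"]; gg=ray((r[0]+r[2]/2,r[1]+r[3]/2),.018,"scene")
        w,f=fit(b,{"scene":d["pixels"]},[gg[0],gg[1],0.1]); print("scene",n,round(d["conf"],2),np.round(w,4),round(f,1))
E
python3 m.py
```

```text
tub 0.68 10572 [ 0.5398 -0.2125  0.1857] 1369.7
relay1 0.62 391 [ 0.5579 -0.1325 -0.5463] 4.7
relay1 0.56 411 [ 0.4897 -0.1406 -0.2757] 4.3
motor1 0.8 224 [ 0.5232 -0.2938  0.438 ] 10.3
motor1 0.69 363 [ 0.5592 -0.1336  0.2942] 98.3
nut 0.63 295 [ 0.5781 -0.2102  0.4058] 34.2
oil 0.84 1139 [0.7784 0.017  1.0133] 23.2
stand [0.5852 0.1468 0.0286] 34.42777532045181 820.4272727272727
scene relay1 0.67 [ 0.5549 -0.1343  2.6119] 53.5
scene relay1 0.57 [ 0.4825 -0.1425 -0.2789] 24.3
scene motor1 0.73 [ 0.5173 -0.2981  0.0603] 6.6
scene motor1 0.6 [ 0.4951 -0.2253  0.2976] 1.8
scene oil 0.61 [ 0.7744  0.0156 -0.0333] 61.0
```

View pics/fitA.png

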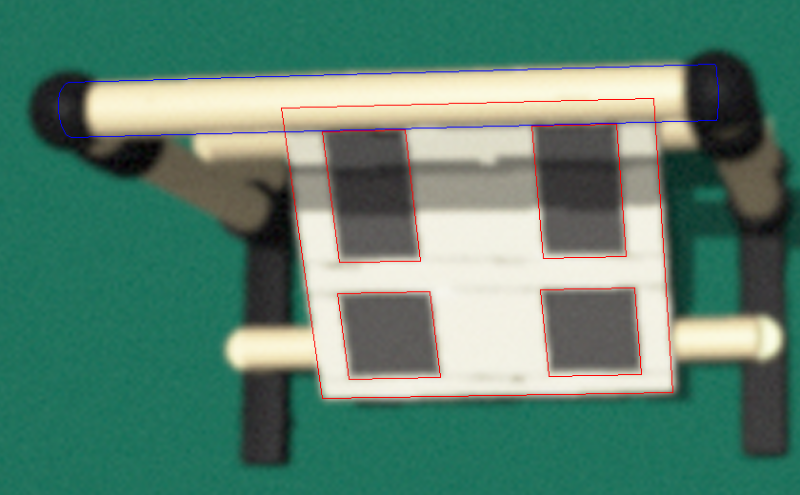

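View pics/fitB.png

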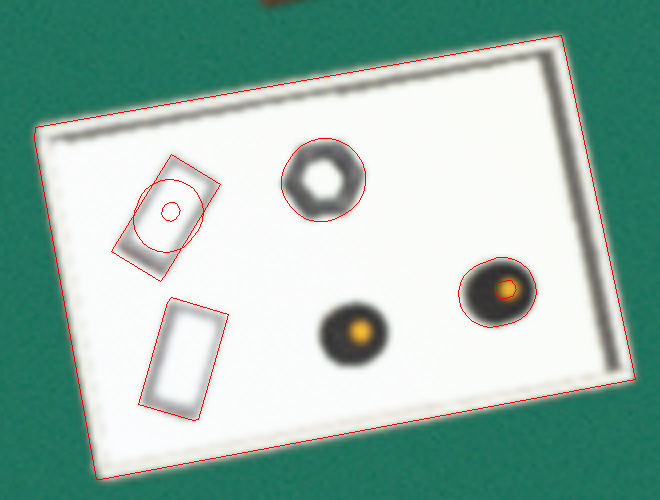

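The overlays match: the low pockets, high pockets, rail, tub, both relays and motor1 all line up. The second motor detection landed on relay A, so I take motor2 from its pinion and cap at px (413,272).

```bash
cat > go.py <<'E'
from h import *
import sys
ST=[.5852,.1468,.0286]
Rv=R.from_rotvec([0,np.pi,0])   # tool y=+y, x=-x, down
def tgt(n,up):
    "up in m: TCP above the resting surface of the part"
    if n in PICK:
        x,y,a=PICK[n]; return np.array([x,y,.005+up]),R.from_euler('z',a)*Rv
    cx,cy=POCK[n]; return tray2w([[cx,cy,.004+up]],*ST)[0],R.from_euler('z',ST[2])*R.from_euler('y',-np.pi/6)*Rv
PICK=dict(m1=(.5232,-.2938,0),m2=(.502,-.223,0),rA=(.5579,-.1325,-.5463),rB=(.4897,-.1406,-.2757))
POCK=dict(low1=(-.042,-.05),low2=(-.042,.05),high1=(.03,-.05),high2=(.03,.05))
def show(p,q,n,up):
    t,r=tgt(n,up); d=(r*q.inv()).as_rotvec(degrees=True); print(n,up,"shift cm",np.round((t-p)*100,2),"turn",np.round(d,2)); return t,r
if __name__=="__main__":
    s=status.sense(); print("t",round(s["t"],2),"op",round(float(s["opening"]),3),"F",np.round(s["ft_force"],1),"q",np.round(s["joint_pos"],2),"p",np.round(s["eef_pos"],4))
    p=np.array(s["eef_pos"]);q=R.from_rotvec(s["eef_rot"])
    for a in sys.argv[1:]:
        n,u=a.split(":"); p,q=show(p,q,n,float(u)/1000)
E
python3 - <<'E'
from h import *
im=optics.read_camera("top").astype(int); g=im.max(2)
for x0,y0 in((413,273),(450,263)):
    sl=np.s_[y0-14:y0+14,x0-14:x0+14]
    yy,xx=np.mgrid[y0-14:y0+14,x0-14:x0+14]
    br=np.clip((im[...,0]-im[...,2])[sl]-60,0,None); w=br.sum()
    u=((xx*br).sum()/w,(yy*br).sum()/w)
    dk=((np.clip((150-g[sl])/80.,0,1)+ (br>0))>.5).astype(np.uint8); cn=max(cv2.findContours(dk,0,1)[0],key=len); 
    mm=cv2.moments(dk,True); e=(mm['m10']/mm['m00']+x0-14,mm['m01']/mm['m00']+y0-14)
    print("pinion",np.round(ray(u,.0365),4),"cap",np.round(ray(e,.030),4),dk.sum())
E
python3 go.py m1:150 m1:8 m1:150 low1:100 low1:8
```

```text
pinion [ 0.5023 -0.2236  0.0365] cap [ 0.5012 -0.2214  0.03  ] 179
pinion [ 0.5229 -0.2952  0.0365] cap [ 0.5219 -0.2924  0.03  ] 190
t 1.55 op 1.001 F [-0.1 -0.5  0. ] q [ 1.31  0.32  1.56  0.    1.26 -0.02] p [0.1349 0.559  0.214 ]
m1 0.15 shift cm [ 38.83 -85.28  -5.9 ] turn [-1.000e-02  0.000e+00  1.356e+01]
m1 0.008 shift cm [  0.    0.  -14.2] turn [0. 0. 0.]
m1 0.15 shift cm [ 0.   0.  14.2] turn [0. 0. 0.]
low1 0.1 shift cm [-2.49 38.81 -1.39] turn [  0.43 -30.     1.6 ]
low1 0.008 shift cm [ 4.6   0.13 -7.97] turn [0. 0. 0.]
```

Call:
arm_command:
  targets:
    - {"x": 2.2,"y": -4.7,"az": 1.13,"claw": 0.05}
    - {"x": 2.2,"y": -4.7,"az": 1.13}
    - {"x": 2.2,"y": -4.7,"az": 1.13}
    - {"x": 2.2,"y": -4.7,"az": 1.13}
    - {"x": 2.2,"y": -4.7,"az": 1.13}
    - {"x": 2.2,"y": -4.7,"az": 1.13}
    - {"x": 2.2,"y": -4.7,"az": 1.13}
    - {"x": 2.2,"y": -4.7,"az": 1.13}
    - {"x": 2.2,"y": -4.7,"az": 1.13}
    - {"x": 2.2,"y": -4.7,"az": 1.13}
    - {"x": 2.2,"y": -4.7,"az": 1.13}
    - {"x": 2.2,"y": -4.7,"az": 1.13}
  newtons: 20

```text
validation failed for argument at $.ta...
```

```bash
python3 go.py m1:60 m1:8
```

```text
t 1.55 op 1.001 F [-0.1 -0.5  0. ] q [ 1.31  0.32  1.56  0.    1.26 -0.02] p [0.1349 0.559  0.214 ]
m1 0.06 shift cm [ 38.83 -85.28 -14.9 ] turn [-1.000e-02  0.000e+00  1.356e+01]
m1 0.008 shift cm [ 0.   0.  -5.2] turn [0. 0. 0.]
```

Call:
arm_command:
  targets:
    - {"x": 2.2,"y": -4.7,"z": 0,"ax": 0,"ay": 0,"az": 1.1,"claw": 0.05}
    - {"x": 2.2,"y": -4.7,"z": 0,"ax": 0,"ay": 0,"az": 1.1,"claw": 0.05}
    - {"x": 2.2,"y": -4.7,"z": 0,"ax": 0,"ay": 0,"az": 1.1,"claw": 0.05}
    - {"x": 2.2,"y": -4.7,"z": 0,"ax": 0,"ay": 0,"az": 1.1,"claw": 0.05}
    - {"x": 2.2,"y": -4.7,"z": 0,"ax": 0,"ay": 0,"az": 1.1,"claw": 0.05}
    - {"x": 2.2,"y": -4.7,"z": 0,"ax": 0,"ay": 0,"az": 1.1,"claw": 0.05}
    - {"x": 2.2,"y": -4.7,"z": 0,"ax": 0,"ay": 0,"az": 1.1,"claw": 0.05}
    - {"x": 2.2,"y": -4.7,"z": 0,"ax": 0,"ay": 0,"az": 1.1,"claw": 0.05}
    - {"x": 2.2,"y": -4.7,"z": 0,"ax": 0,"ay": 0,"az": 1.1,"claw": 0.05}
    - {"x": 2.2,"y": -4.7,"z": 0,"ax": 0,"ay": 0,"az": 1.1,"claw": 0.05}
    - {"x": 2.2,"y": -4.7,"z": 0,"ax": 0,"ay": 0,"az": 1.1,"claw": 0.05}
    - {"x": 2.2,"y": -4.7,"z": 0,"ax": 0,"ay": 0,"az": 1.1,"claw": 0.05}
  newtons: 20

```text
t: 3.05
eef_pos: [0.3995, -0.0067, 0.2143]
eef_rot: [0.01, 3.14, 0.001]
ft_force: [0.5, 1.3, 0.6]
opening: 0.525
gripper_force: 0.0
```

```bash
python3 go.py m1:60 m1:8
```

```text
t 3.05 op 0.525 F [0.5 1.3 0.6] q [-0.05  0.04  1.92  0.    1.18 -1.61] p [ 0.3995 -0.0067  0.2143]
m1 0.06 shift cm [ 12.37 -28.71 -14.93] turn [-0.02  0.07  0.35]
m1 0.008 shift cm [ 0.   0.  -5.2] turn [0. 0. 0.]
```

Call:
arm_command:
  targets:
    - {"x": 2.1,"y": -4.8,"z": 0,"ax": 0,"ay": 0,"az": 0.4,"claw": 0.05}
    - {"x": 2.1,"y": -4.8,"z": -1,"ax": 0,"ay": 0,"az": 0,"claw": 0.05}
    - {"x": 2.1,"y": -4.8,"z": -1.5,"ax": 0,"ay": 0,"az": 0,"claw": 0.05}
    - {"x": 2.1,"y": -4.8,"z": -2,"ax": 0,"ay": 0,"az": 0,"claw": 0.05}
    - {"x": 2.1,"y": -4.8,"z": -2,"ax": 0,"ay": 0,"az": 0,"claw": 0.05}
    - {"x": 1.9,"y": -4.7,"z": -2,"ax": 0,"ay": 0,"az": 0,"claw": 0.05}
    - {"x": 0,"y": 0,"z": -3.5,"ax": 0,"ay": 0,"az": 0,"claw": 0.05}
    - {"x": 0,"y": 0,"z": -2.9,"ax": 0,"ay": 0,"az": 0,"claw": 0.05}
    - {"x": 0,"y": 0,"z": 0,"ax": 0,"ay": 0,"az": 0,"claw": 0.05}
  newtons: 20

```text
t: 4.18
eef_pos: [0.5213, -0.2913, 0.0627]
eef_rot: [0.0, -3.137, -0.005]
ft_force: [-0.5, -0.4, 0.2]
opening: 0.523
gripper_force: 0.0
```

```bash
python3 go.py m1:8
```

```text
t 4.17 op 0.523 F [-0.5 -0.4  0.2] q [-0.53  0.49  1.71  0.    0.95 -2.1 ] p [ 0.5213 -0.2913  0.0627]
m1 0.008 shift cm [ 0.19 -0.25 -4.97] turn [-0.17 -0.27 -0.02]
```

Call:
arm_command:
  targets:
    - {"x": 0.2,"y": -0.2,"z": -2,"ax": 0,"ay": 0,"az": 0,"claw": 0.05}
    - {"x": 0,"y": 0,"z": -2,"ax": 0,"ay": 0,"az": 0,"claw": 0.05}
    - {"x": 0,"y": 0,"z": -1,"ax": 0,"ay": 0,"az": 0,"claw": 0.05}
    - {"x": 0,"y": 0,"z": 0,"ax": 0,"ay": 0,"az": 0,"claw": -0.6}
    - {"x": 0,"y": 0,"z": 0,"ax": 0,"ay": 0,"az": 0,"claw": -0.6}
    - {"x": 0,"y": 0,"z": 0,"ax": 0,"ay": 0,"az": 0,"claw": -0.6}
    - {"x": 0,"y": 0,"z": 0,"ax": 0,"ay": 0,"az": 0,"claw": -0.6}
    - {"x": 0,"y": 0,"z": 0,"ax": 0,"ay": 0,"az": 0,"claw": -0.6}
  newtons: 20

```text
t: 5.18
eef_pos: [0.5256, -0.2944, 0.016]
eef_rot: [-0.001, 3.14, -0.001]
ft_force: [-0.3, -1.0, 5.7]
opening: 0.343
gripper_force: 20.0
```

```bash
python3 go.py m1:150 low1:100 low1:30 low1:9
```

```text
t 5.17 op 0.343 F [-0.3 -1.   5.7] q [-0.53  0.54  1.75  0.    0.84 -2.1 ] p [ 0.5256 -0.2944  0.016 ]
m1 0.15 shift cm [-0.24  0.06 13.9 ] turn [ 0.05  0.11 -0.03]
low1 0.1 shift cm [-2.49 38.81 -1.39] turn [  0.43 -30.     1.6 ]
low1 0.03 shift cm [ 3.5   0.1  -6.06] turn [0. 0. 0.]
low1 0.009 shift cm [ 1.05  0.03 -1.82] turn [0. 0. 0.]
```

Call:
arm_command:
  targets:
    - {"x": 0,"y": 0,"z": 3,"ax": 0,"ay": 0,"az": 0,"claw": -0.6}
    - {"x": 0,"y": 0,"z": 5,"ax": 0,"ay": 0,"az": 0,"claw": -0.6}
    - {"x": -0.4,"y": 4,"z": 3,"ax": 0,"ay": 0,"az": 0,"claw": -0.6}
    - {"x": -0.4,"y": 4.9,"z": 1,"ax": 0,"ay": 0,"az": 0.2,"claw": -0.6}
    - {"x": -0.4,"y": 4.9,"z": 0.5,"ax": 0,"ay": -5,"az": 0.2,"claw": -0.6}
    - {"x": -0.4,"y": 4.9,"z": 0,"ax": 0,"ay": -5,"az": 0.2,"claw": -0.6}
    - {"x": -0.4,"y": 4.9,"z": 0,"ax": 0,"ay": -5,"az": 0.2,"claw": -0.6}
    - {"x": -0.4,"y": 4.9,"z": 0,"ax": 0,"ay": -5,"az": 0.2,"claw": -0.6}
    - {"x": -0.4,"y": 4.9,"z": 0,"ax": 0,"ay": -5,"az": 0.2,"claw": -0.6}
    - {"x": 0,"y": 4,"z": 0,"ax": 0,"ay": -4,"az": 0.2,"claw": -0.6}
    - {"x": 0,"y": 1.4,"z": 0,"ax": 0.4,"ay": -1,"az": 0.2,"claw": -0.6}
    - {"x": 0,"y": 0,"z": 0,"ax": 0,"ay": 0,"az": 0,"claw": -0.6}
  newtons: 20

```text
t: 6.68
eef_pos: [0.4957, 0.0931, 0.1392]
eef_rot: [-0.039, 2.622, 0.008]
ft_force: [0.9, -0.2, -0.8]
opening: 0.345
gripper_force: 20.0
```

```bash
python3 go.py low1:30 low1:13
```

```text
t 6.67 op 0.345 F [ 0.9 -0.2 -0.8] q [ 0.23  0.08  2.23 -0.31  0.34 -1.1 ] p [0.4957 0.0931 0.1392]
low1 0.03 shift cm [ 3.75  0.22 -5.87] turn [ 0.11 -0.26 -0.02]
low1 0.013 shift cm [ 0.85  0.02 -1.47] turn [0. 0. 0.]
```

Call:
arm_command:
  targets:
    - {"x": 1.4,"y": 0.2,"z": -1.9,"ax": 0.1,"ay": -0.2,"az": 0,"claw": -0.6}
    - {"x": 1.4,"y": 0,"z": -2,"ax": 0,"ay": 0,"az": 0,"claw": -0.6}
    - {"x": 1.1,"y": 0,"z": -1.9,"ax": 0,"ay": 0,"az": 0,"claw": -0.6}
    - {"x": 0,"y": 0,"z": 0,"ax": 0,"ay": 0,"az": 0,"claw": -0.6}
  newtons: 20

```text
t: 7.18
eef_pos: [0.5357, 0.093, 0.0804]
eef_rot: [-0.033, 2.62, 0.008]
ft_force: [-0.8, 0.3, -1.5]
opening: 0.344
gripper_force: 20.0
```

```bash
python3 go.py low1:30 low1:11
python3 - <<'E'
from h import *
im=optics.read_camera("top"); cv2.imwrite("pics/p1.png",cv2.resize(im[160:290,90:310,::-1],None,fx=3.6,fy=3.6,interpolation=cv2.INTER_CUBIC))
im=optics.read_camera("scene"); cv2.imwrite("pics/p1s.png",cv2.resize(im[150:340,330:570,::-1],None,fx=3,fy=3,interpolation=cv2.INTER_CUBIC))
E
```

```text
t 7.17 op 0.344 F [-0.8  0.3 -1.5] q [ 0.21  0.24  2.23 -0.54  0.18 -0.88] p [0.5357 0.093  0.0804]
low1 0.03 shift cm [-0.24  0.23  0.01] turn [ 0.05 -0.14  0.21]
low1 0.011 shift cm [ 0.95  0.03 -1.65] turn [0. 0. 0.]
```

View pics/p1s.png

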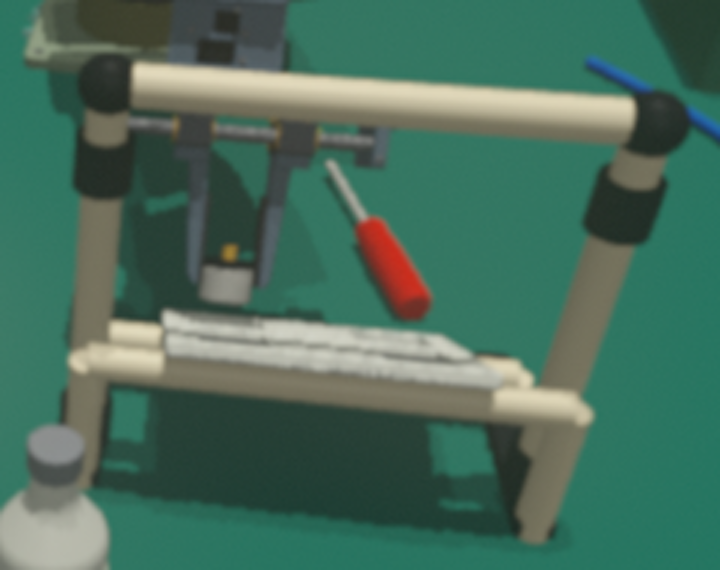

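Call:
arm_command:
  targets:
    - {"x": 0.2,"y": 0.2,"z": -0.5,"ax": 0,"ay": 0,"az": 0.2,"claw": -0.6}
    - {"x": 0.3,"y": 0,"z": -0.5,"ax": 0,"ay": 0,"az": 0,"claw": -0.6}
    - {"x": 0.3,"y": 0,"z": -0.4,"ax": 0,"ay": 0,"az": 0,"claw": -0.6}
    - {"x": 0,"y": 0,"z": 0,"ax": 0,"ay": 0,"az": 0,"claw": -0.6}
  newtons: 20

```text
t: 7.78
eef_pos: [0.5441, 0.0962, 0.0683]
eef_rot: [-0.039, 2.616, 0.011]
ft_force: [-0.0, 0.7, -0.8]
opening: 0.345
gripper_force: 20.0
```

```bash
python3 go.py low1:11
```

```text
t 7.78 op 0.345 F [-0.   0.7 -0.8] q [ 0.21  0.27  2.23 -0.66  0.14 -0.76] p [0.5441 0.0962 0.0683]
low1 0.011 shift cm [-0.13 -0.07 -0.43] turn [-0.03  0.1  -0.08]
```

Call:
arm_command:
  targets:
    - {"x": 0.1,"y": 0,"z": -0.15,"ax": 0,"ay": 0,"az": 0,"claw": -0.6}
    - {"x": 0.05,"y": 0,"z": -0.1,"ax": 0,"ay": 0,"az": 0,"claw": -0.6}
    - {"x": 0,"y": 0,"z": 0,"ax": 0,"ay": 0,"az": 0,"claw": -0.6}
  newtons: 20

```text
t: 8.15
eef_pos: [0.5454, 0.0964, 0.066]
eef_rot: [-0.039, 2.616, 0.011]
ft_force: [-4.2, -0.2, 4.8]
opening: 0.342
gripper_force: 20.0
```

```bash
python3 go.py low1:11
```

```text
t 8.15 op 0.342 F [-4.2 -0.2  4.8] q [ 0.21  0.28  2.23 -0.69  0.14 -0.73] p [0.5454 0.0964 0.066 ]
low1 0.011 shift cm [-0.26 -0.08 -0.2 ] turn [-0.04  0.11 -0.08]
```

Call:
arm_command:
  targets:
    - {"x": 0,"y": 0,"z": 0,"ax": 0,"ay": 0,"az": 0,"claw": -0.25}
    - {"x": 0,"y": 0,"z": 0,"ax": 0,"ay": 0,"az": 0,"claw": -0.1}
    - {"x": 0,"y": 0,"z": 0,"ax": 0,"ay": 0,"az": 0,"claw": 0}
    - {"x": 0,"y": 0,"z": 0,"ax": 0,"ay": 0,"az": 0,"claw": 0}
    - {"x": -0.5,"y": 0,"z": 0.9,"ax": 0,"ay": 0,"az": 0,"claw": 0}
    - {"x": -1,"y": 0,"z": 1.7,"ax": 0,"ay": 0,"az": 0,"claw": 0}
    - {"x": -2,"y": 0,"z": 3.5,"ax": 0,"ay": 0,"az": 0,"claw": 0}
    - {"x": -2,"y": 0,"z": 3.5,"ax": 0,"ay": 0,"az": 0,"claw": 0}
    - {"x": 0,"y": 0,"z": 0,"ax": 0,"ay": 0,"az": 0,"claw": 0}
  newtons: 20

```text
t: 9.28
eef_pos: [0.491, 0.0968, 0.1643]
eef_rot: [-0.039, 2.611, 0.013]
ft_force: [0.6, 0.4, -0.3]
opening: 0.499
gripper_force: 0.0
```

```bash
python3 go.py m2:60 m2:8
python3 - <<'E'
from h import *
im=optics.read_camera("top"); cv2.imwrite("pics/p2.png",cv2.resize(im[160:320,90:490,::-1],None,fx=2,fy=2,interpolation=cv2.INTER_CUBIC))
E
```

```text
t 9.28 op 0.499 F [ 0.6  0.4 -0.3] q [ 0.24  0.04  2.2  -0.27  0.4  -1.13] p [0.491  0.0968 0.1643]
m2 0.06 shift cm [  1.1  -31.98  -9.93] turn [-0.57 30.39 -1.67]
m2 0.008 shift cm [ 0.   0.  -5.2] turn [0. 0. 0.]
```

View pics/p2.png

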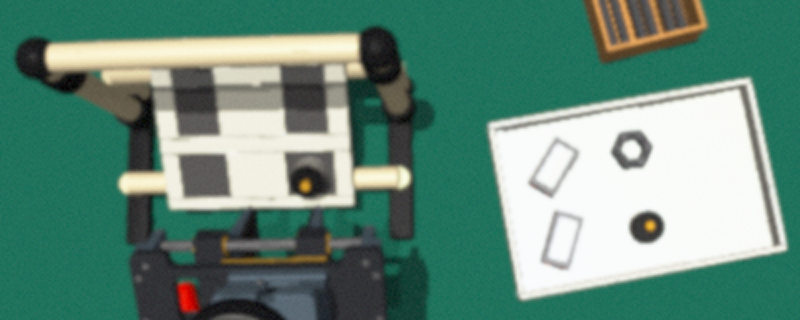

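The top view shows motor1 in the lower right pocket (crop px (305,180)), pinion up, and motor2 still in the tub. On to motor2.

Call:
arm_command:
  targets:
    - {"x": 0,"y": -4,"z": 0,"ax": 0,"ay": 4,"az": 0,"claw": 0.05}
    - {"x": 0,"y": -4.6,"z": 0,"ax": -0.3,"ay": 6,"az": -0.3,"claw": 0.05}
    - {"x": 0,"y": -4.6,"z": 0,"ax": -0.3,"ay": 6,"az": -0.3,"claw": 0.05}
    - {"x": 0.3,"y": -4.7,"z": -1,"ax": 0,"ay": 6,"az": -0.3,"claw": 0.05}
    - {"x": 0.3,"y": -4.7,"z": -2,"ax": 0,"ay": 5,"az": -0.3,"claw": 0.05}
    - {"x": 0.3,"y": -4.7,"z": -2,"ax": 0,"ay": 3.4,"az": -0.3,"claw": 0.05}
    - {"x": 0.2,"y": -4.7,"z": -2.5,"ax": 0,"ay": 0,"az": -0.2,"claw": 0.05}
    - {"x": 0,"y": 0,"z": -2.4,"ax": 0,"ay": 0,"az": 0,"claw": 0.05}
    - {"x": 0,"y": 0,"z": 0,"ax": 0,"ay": 0,"az": 0,"claw": 0.05}
    - {"x": 0,"y": 0,"z": 0,"ax": 0,"ay": 0,"az": 0,"claw": 0.05}
  newtons: 20

```text
t: 10.58
eef_pos: [0.5017, -0.2213, 0.062]
eef_rot: [0.001, -3.139, 0.001]
ft_force: [0.7, 0.2, 0.9]
opening: 0.527
gripper_force: 0.0
```

```bash
python3 go.py m2:8
```

```text
t 10.57 op 0.527 F [0.7 0.2 0.9] q [-0.44  0.42  1.83 -0.    0.89 -2.01] p [ 0.5017 -0.2213  0.062 ]
m2 0.008 shift cm [ 0.03 -0.17 -4.9 ] turn [ 0.05 -0.15 -0.04]
```

Call:
arm_command:
  targets:
    - {"x": 0,"y": -0.1,"z": -2,"ax": 0,"ay": 0,"az": 0,"claw": 0.05}
    - {"x": 0,"y": 0,"z": -2,"ax": 0,"ay": 0,"az": 0,"claw": 0.05}
    - {"x": 0,"y": 0,"z": -0.9,"ax": 0,"ay": 0,"az": 0,"claw": 0.05}
    - {"x": 0,"y": 0,"z": 0,"ax": 0,"ay": 0,"az": 0,"claw": -0.6}
    - {"x": 0,"y": 0,"z": 0,"ax": 0,"ay": 0,"az": 0,"claw": -0.6}
    - {"x": 0,"y": 0,"z": 0,"ax": 0,"ay": 0,"az": 0,"claw": -0.6}
    - {"x": 0,"y": 0,"z": 0,"ax": 0,"ay": 0,"az": 0,"claw": -0.6}
  newtons: 20

```text
t: 11.45
eef_pos: [0.5022, -0.2227, 0.0142]
eef_rot: [0.0, -3.141, 0.003]
ft_force: [-0.7, 1.1, 3.7]
opening: 0.342
gripper_force: 20.0
```

```bash
python3 go.py m2:150 low2:100 low2:30
```

```text
t 11.45 op 0.342 F [-0.7  1.1  3.7] q [-0.44  0.48  1.88 -0.    0.78 -2.01] p [ 0.5022 -0.2227  0.0142]
m2 0.15 shift cm [-0.02 -0.03 14.08] turn [ 0.09 -0.01 -0.  ]
low2 0.1 shift cm [-0.66 41.73 -1.39] turn [  0.43 -30.     1.6 ]
low2 0.03 shift cm [ 3.5   0.1  -6.06] turn [0. 0. 0.]
```

Call:
arm_command:
  targets:
    - {"x": 0,"y": 0,"z": 4,"ax": 0,"ay": 0,"az": 0,"claw": -0.6}
    - {"x": 0,"y": 1,"z": 5,"ax": 0,"ay": 0,"az": 0,"claw": -0.6}
    - {"x": -0.5,"y": 4.7,"z": 3,"ax": 0,"ay": 0,"az": 0,"claw": -0.6}
    - {"x": -0.5,"y": 4.9,"z": 2,"ax": 0,"ay": -4,"az": 0.2,"claw": -0.6}
    - {"x": -0.5,"y": 4.9,"z": 1,"ax": 0,"ay": -5,"az": 0.2,"claw": -0.6}
    - {"x": -0.5,"y": 4.9,"z": 0,"ax": 0,"ay": -5,"az": 0.2,"claw": -0.6}
    - {"x": -0.2,"y": 4.9,"z": 0,"ax": 0,"ay": -5,"az": 0.2,"claw": -0.6}
    - {"x": 0.5,"y": 4.9,"z": 0,"ax": 0,"ay": -5,"az": 0.2,"claw": -0.6}
    - {"x": 0.5,"y": 4.9,"z": -1,"ax": 0,"ay": -4,"az": 0.2,"claw": -0.6}
    - {"x": 0.5,"y": 4.9,"z": -1,"ax": 0.4,"ay": -2,"az": 0.2,"claw": -0.6}
    - {"x": 0,"y": 1.7,"z": -0.3,"ax": 0,"ay": 0,"az": 0.2,"claw": -0.6}
    - {"x": 0,"y": 0,"z": 0,"ax": 0,"ay": 0,"az": 0,"claw": -0.6}
  newtons: 20

```text
t: 12.95
eef_pos: [0.4936, 0.1882, 0.1408]
eef_rot: [-0.036, 2.63, 0.005]
ft_force: [-0.1, -1.2, -1.0]
opening: 0.345
gripper_force: 20.0
```

```bash
python3 go.py low2:25 low2:13
```

```text
t 12.95 op 0.345 F [-0.1 -1.2 -1. ] q [ 0.48  0.14  2.15 -0.53  0.44 -0.68] p [0.4936 0.1882 0.1408]
low2 0.025 shift cm [ 3.93  0.71 -6.46] turn [ 0.21 -0.71  0.1 ]
low2 0.013 shift cm [ 0.6   0.02 -1.04] turn [0. 0. 0.]
```

Call:
arm_command:
  targets:
    - {"x": 1.3,"y": 0.7,"z": -2.1,"ax": 0.2,"ay": -0.7,"az": 0.1,"claw": -0.6}
    - {"x": 1.3,"y": 0,"z": -2.2,"ax": 0,"ay": 0,"az": 0,"claw": -0.6}
    - {"x": 1.3,"y": 0,"z": -2.1,"ax": 0,"ay": 0,"az": 0,"claw": -0.6}
    - {"x": 0,"y": 0,"z": 0,"ax": 0,"ay": 0,"az": 0,"claw": -0.6}
    - {"x": 0,"y": 0,"z": 0,"ax": 0,"ay": 0,"az": 0,"claw": -0.6}
  newtons: 20

```text
t: 13.58
eef_pos: [0.5333, 0.1936, 0.0781]
eef_rot: [-0.032, 2.616, 0.01]
ft_force: [-0.3, -0.7, -1.3]
opening: 0.342
gripper_force: 20.0
```

```bash
python3 go.py low2:12 low2:9
```

```text
t 13.57 op 0.342 F [-0.3 -0.7 -1.3] q [ 0.45  0.29  2.17 -0.82  0.28 -0.39] p [0.5333 0.1936 0.0781]
low2 0.012 shift cm [ 0.61  0.19 -1.32] turn [-0.06  0.1   0.22]
low2 0.009 shift cm [ 0.15  0.   -0.26] turn [0. 0. 0.]
```

Call:
arm_command:
  targets:
    - {"x": 0.2,"y": 0.2,"z": -0.5,"ax": 0,"ay": 0,"az": 0.2,"claw": -0.6}
    - {"x": 0.2,"y": 0,"z": -0.4,"ax": 0,"ay": 0,"az": 0,"claw": -0.6}
    - {"x": 0.15,"y": 0,"z": -0.3,"ax": 0,"ay": 0,"az": 0,"claw": -0.6}
    - {"x": 0.1,"y": 0,"z": -0.15,"ax": 0,"ay": 0,"az": 0,"claw": -0.6}
    - {"x": 0,"y": 0,"z": 0,"ax": 0,"ay": 0,"az": 0,"claw": -0.6}
  newtons: 20

```text
t: 14.2
eef_pos: [0.5397, 0.1964, 0.0638]
eef_rot: [-0.039, 2.617, 0.012]
ft_force: [-0.7, 0.6, -2.2]
opening: 0.343
gripper_force: 20.0
```

```bash
python3 go.py low2:9
```

```text
t 14.2 op 0.343 F [-0.7  0.6 -2.2] q [ 0.45  0.32  2.17 -0.91  0.26 -0.31] p [0.5397 0.1964 0.0638]
low2 0.009 shift cm [ 0.12 -0.09 -0.15] turn [-0.05  0.06 -0.07]
```

Call:
arm_command:
  targets:
    - {"x": 0.1,"y": 0,"z": -0.1,"ax": 0,"ay": 0,"az": 0,"claw": -0.6}
    - {"x": 0.05,"y": 0,"z": -0.1,"ax": 0,"ay": 0,"az": 0,"claw": -0.6}
    - {"x": 0,"y": 0,"z": 0,"ax": 0,"ay": 0,"az": 0,"claw": -0.6}
  newtons: 20

```text
t: 14.58
eef_pos: [0.5408, 0.1965, 0.063]
eef_rot: [-0.038, 2.615, 0.012]
ft_force: [-8.9, 0.2, 9.8]
opening: 0.344
gripper_force: 20.0
```

```bash
python3 go.py low2:9
```

```text
t 14.57 op 0.344 F [-8.9  0.2  9.8] q [ 0.45  0.32  2.17 -0.92  0.26 -0.3 ] p [0.5408 0.1965 0.063 ]
low2 0.009 shift cm [ 0.01 -0.09 -0.08] turn [-0.09  0.15 -0.07]
```

Call:
arm_command:
  targets:
    - {"x": -0.05,"y": 0,"z": 0.05,"ax": 0,"ay": 0,"az": 0,"claw": -0.6}
    - {"x": 0,"y": 0,"z": 0,"ax": 0,"ay": 0,"az": 0,"claw": -0.25}
    - {"x": 0,"y": 0,"z": 0,"ax": 0,"ay": 0,"az": 0,"claw": -0.1}
    - {"x": 0,"y": 0,"z": 0,"ax": 0,"ay": 0,"az": 0,"claw": 0}
    - {"x": 0,"y": 0,"z": 0,"ax": 0,"ay": 0,"az": 0,"claw": 0}
    - {"x": -0.5,"y": 0,"z": 0.9,"ax": 0,"ay": 0,"az": 0,"claw": 0}
    - {"x": -1,"y": 0,"z": 1.7,"ax": 0,"ay": 0,"az": 0,"claw": 0}
    - {"x": -2,"y": 0,"z": 3.5,"ax": 0,"ay": 0,"az": 0,"claw": 0}
    - {"x": -2,"y": 0,"z": 3.5,"ax": 0,"ay": 0,"az": 0,"claw": 0}
    - {"x": 0,"y": 0,"z": 0,"ax": 0,"ay": 0,"az": 0,"claw": 0}
  newtons: 20

```text
t: 15.82
eef_pos: [0.4862, 0.1972, 0.1613]
eef_rot: [-0.038, 2.611, 0.016]
ft_force: [0.7, -0.5, 0.2]
opening: 0.499
gripper_force: 0.0
```

```bash
python3 go.py rB:60 rB:8
python3 - <<'E'
from h import *
im=optics.read_camera("top"); cv2.imwrite("pics/p3.png",cv2.resize(im[160:320,90:490,::-1],None,fx=2,fy=2,interpolation=cv2.INTER_CUBIC))
for d in optics.trace("relay1","top")[:2]:
    r=d["rect"]; g=ray((r[0]+r[2]/2,r[1]+r[3]/2),.02); v,f=fit("relay",{"top":d["pixels"]},[g[0],g[1],-.3]); print(np.round(v,4),round(f,1))
E
```

```text
t 15.82 op 0.499 F [ 0.7 -0.5  0.2] q [ 0.51  0.1   2.14 -0.53  0.48 -0.67] p [0.4862 0.1972 0.1613]
rB 0.06 shift cm [  0.35 -33.78  -9.63] turn [  3.51  30.28 -17.06]
rB 0.008 shift cm [ 0.   0.  -5.2] turn [0. 0. 0.]
[ 0.4901 -0.1413 -0.2572] 11.3
[ 0.5584 -0.1326 -0.5706] 1.9
```

View pics/p3.png

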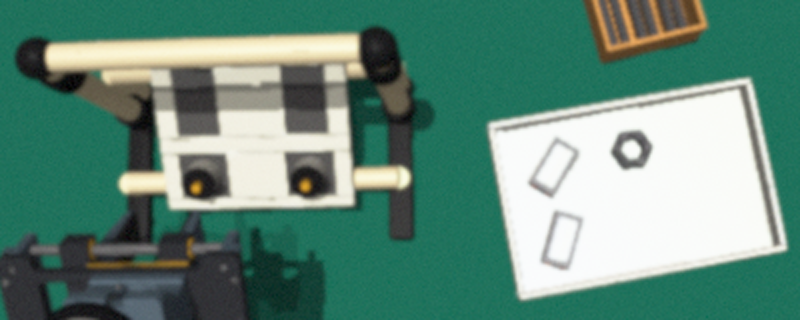

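The top view shows both motors upright in the lower pockets (crop px (200,180) and (305,180)) and the relays still in the tub. I'll grasp each relay 8 mm towards its low end so the hand body clears the posts and rail.

```bash
python3 - <<'E'
s=open('go.py').read()
s=s.replace("POCK=dict","for k,(x,y,a) in dict(rA=(.558,-.1326,-.558),rB=(.4899,-.141,-.267)).items(): PICK[k]=(x-.008*np.cos(a),y-.008*np.sin(a),a)\nPOCK=dict").replace("(.03,-.05),high2=(.03,.05)","(.019,-.05),high2=(.019,.05)")
open('go.py','w').write(s)
E
python3 go.py rB:60 rB:10
```

```text
t 15.93 op 0.5 F [ 0.2  0.  -0.6] q [ 0.51  0.1   2.14 -0.53  0.48 -0.67] p [0.4857 0.1963 0.1583]
rB 0.06 shift cm [ -0.35 -33.52  -9.33] turn [  3.52  30.   -16.6 ]
rB 0.01 shift cm [ 0.  0. -5.] turn [0. 0. 0.]
```

Call:
arm_command:
  targets:
    - {"x": -0.3,"y": -4,"z": 0,"ax": 0.6,"ay": 5,"az": -2.8,"claw": -0.1}
    - {"x": 0,"y": -4.9,"z": 0,"ax": 0.6,"ay": 5,"az": -2.8,"claw": -0.1}
    - {"x": 0,"y": -4.9,"z": 0,"ax": 0.6,"ay": 5,"az": -2.8,"claw": -0.1}
    - {"x": 0,"y": -4.9,"z": 0,"ax": 0.6,"ay": 5,"az": -2.8,"claw": -0.1}
    - {"x": 0,"y": -4.9,"z": -1,"ax": 0.6,"ay": 5,"az": -2.8,"claw": -0.1}
    - {"x": 0,"y": -4.9,"z": -2,"ax": 0.5,"ay": 5,"az": -2.6,"claw": -0.1}
    - {"x": 0,"y": -4.9,"z": -3,"ax": 0,"ay": 0,"az": 0,"claw": -0.1}
    - {"x": 0,"y": 0,"z": -3.3,"ax": 0,"ay": 0,"az": 0,"claw": -0.1}
    - {"x": 0,"y": 0,"z": 0,"ax": 0,"ay": 0,"az": 0,"claw": -0.1}
    - {"x": 0,"y": 0,"z": 0,"ax": 0,"ay": 0,"az": 0,"claw": -0.1}
  newtons: 25

```text
t: 17.18
eef_pos: [0.4831, -0.1376, 0.0654]
eef_rot: [-0.418, -3.113, 0.002]
ft_force: [0.1, -1.0, 0.2]
opening: 0.45
gripper_force: 0.0
```

```bash
python3 go.py rB:10
```

```text
t 17.18 op 0.45 F [ 0.1 -1.   0.2] q [-0.3   0.35  1.94 -0.    0.85 -1.6 ] p [ 0.4831 -0.1376  0.0654]
rB 0.01 shift cm [-0.09 -0.13 -5.04] turn [ 0.07 -0.04  0.  ]
```

Call:
arm_command:
  targets:
    - {"x": -0.1,"y": -0.1,"z": -2,"ax": 0,"ay": 0,"az": 0,"claw": -0.1}
    - {"x": 0,"y": 0,"z": -2,"ax": 0,"ay": 0,"az": 0,"claw": -0.1}
    - {"x": 0,"y": 0,"z": -1,"ax": 0,"ay": 0,"az": 0,"claw": -0.1}
    - {"x": 0,"y": 0,"z": 0,"ax": 0,"ay": 0,"az": 0,"claw": -0.6}
    - {"x": 0,"y": 0,"z": 0,"ax": 0,"ay": 0,"az": 0,"claw": -0.6}
    - {"x": 0,"y": 0,"z": 0,"ax": 0,"ay": 0,"az": 0,"claw": -0.6}
    - {"x": 0,"y": 0,"z": 0,"ax": 0,"ay": 0,"az": 0,"claw": -0.6}
  newtons: 25

```text
t: 18.05
eef_pos: [0.4824, -0.1387, 0.0162]
eef_rot: [0.419, 3.112, -0.002]
ft_force: [-0.1, 0.9, 4.5]
opening: 0.306
gripper_force: 25.0
```

```bash
python3 go.py rB:10 high1:110 high1:30 high1:10
```

```text
t 18.05 op 0.306 F [-0.1  0.9  4.5] q [-0.3   0.42  1.99 -0.    0.73 -1.6 ] p [ 0.4824 -0.1387  0.0162]
rB 0.01 shift cm [-0.02 -0.02 -0.12] turn [0.08 0.08 0.02]
high1 0.11 shift cm [ 6.39 23.46 16.52] turn [ -3.58 -29.89  16.55]
high1 0.03 shift cm [ 4.    0.11 -6.93] turn [0. 0. 0.]
high1 0.01 shift cm [ 1.    0.03 -1.73] turn [0. 0. 0.]
```

Call:
arm_command:
  targets:
    - {"x": 0,"y": 0,"z": 4,"ax": 0,"ay": 0,"az": 0,"claw": -0.6}
    - {"x": 0,"y": 0,"z": 5,"ax": 0,"ay": 0,"az": 0,"claw": -0.6}
    - {"x": 0,"y": 3.9,"z": 2.5,"ax": -0.6,"ay": -5,"az": 2.8,"claw": -0.6}
    - {"x": 0,"y": 3.9,"z": 2,"ax": -0.6,"ay": -5,"az": 2.8,"claw": -0.6}
    - {"x": 1,"y": 3.9,"z": 1,"ax": -0.6,"ay": -5,"az": 2.8,"claw": -0.6}
    - {"x": 1,"y": 3.9,"z": 1,"ax": -0.6,"ay": -5,"az": 2.8,"claw": -0.6}
    - {"x": 1,"y": 3.9,"z": 1,"ax": -0.6,"ay": -5,"az": 2.7,"claw": -0.6}
    - {"x": 1.5,"y": 3.9,"z": 0,"ax": -0.6,"ay": -5,"az": 2.7,"claw": -0.6}
    - {"x": 1.9,"y": 0,"z": 0,"ax": 0,"ay": 0,"az": 0,"claw": -0.6}
    - {"x": 0,"y": 0,"z": 0,"ax": 0,"ay": 0,"az": 0,"claw": -0.6}
    - {"x": 0,"y": 0,"z": 0,"ax": 0,"ay": 0,"az": 0,"claw": -0.6}
  newtons: 25

```text
t: 19.42
eef_pos: [0.5457, 0.0943, 0.1801]
eef_rot: [-0.035, 2.617, 0.007]
ft_force: [-0.2, 0.2, -0.9]
opening: 0.304
gripper_force: 25.0
```

```bash
python3 go.py high1:40 high1:15 high1:11
```

```text
t 19.43 op 0.304 F [-0.2  0.2 -0.9] q [ 0.21  0.1   2.08 -0.21  0.46 -1.23] p [0.5457 0.0943 0.1801]
high1 0.04 shift cm [ 3.54  0.24 -6.05] turn [0.12 0.03 0.12]
high1 0.015 shift cm [ 1.25  0.04 -2.17] turn [0. 0. 0.]
high1 0.011 shift cm [ 0.2   0.01 -0.35] turn [0. 0. 0.]
```

Call:
arm_command:
  targets:
    - {"x": 1.2,"y": 0.2,"z": -2,"ax": 0.1,"ay": 0,"az": 0.1,"claw": -0.6}
    - {"x": 1.2,"y": 0,"z": -2,"ax": 0,"ay": 0,"az": 0,"claw": -0.6}
    - {"x": 1.1,"y": 0,"z": -2,"ax": 0,"ay": 0,"az": 0,"claw": -0.6}
    - {"x": 0,"y": 0,"z": 0,"ax": 0,"ay": 0,"az": 0,"claw": -0.6}
    - {"x": 0,"y": 0,"z": 0,"ax": 0,"ay": 0,"az": 0,"claw": -0.6}
  newtons: 25

```text
t: 20.05
eef_pos: [0.5807, 0.0967, 0.121]
eef_rot: [-0.038, 2.615, 0.01]
ft_force: [-0.7, -0.3, -0.3]
opening: 0.305
gripper_force: 25.0
```

```bash
python3 go.py high1:15 high1:11
python3 - <<'E'
from h import *
im=optics.read_camera("scene"); cv2.imwrite("pics/p4s.png",cv2.resize(im[150:340,330:570,::-1],None,fx=3,fy=3,interpolation=cv2.INTER_CUBIC))
E
```

```text
t 20.05 op 0.305 F [-0.7 -0.3 -0.3] q [ 0.19  0.23  2.1  -0.28  0.3  -1.17] p [0.5807 0.0967 0.121 ]
high1 0.015 shift cm [ 1.28  0.03 -2.31] turn [-0.01  0.13 -0.03]
high1 0.011 shift cm [ 0.2   0.01 -0.35] turn [0. 0. 0.]
```

View pics/p4s.png

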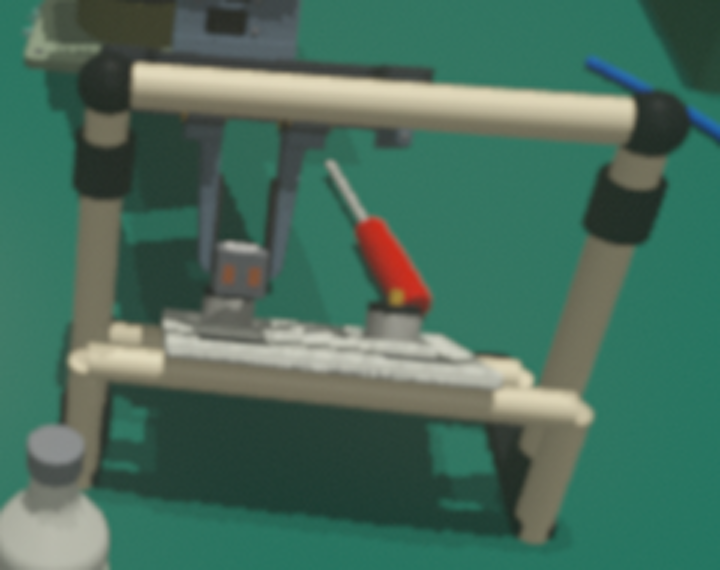

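The relay is held square behind the rail (crop px (240,265)). The hand is clear of the post and rail, so I descend.

Call:
arm_command:
  targets:
    - {"x": 0.5,"y": 0,"z": -0.9,"ax": 0,"ay": 0,"az": 0,"claw": -0.6}
    - {"x": 0.5,"y": 0,"z": -0.8,"ax": 0,"ay": 0.1,"az": 0,"claw": -0.6}
    - {"x": 0.3,"y": 0,"z": -0.6,"ax": 0,"ay": 0,"az": 0,"claw": -0.6}
    - {"x": 0,"y": 0,"z": 0,"ax": 0,"ay": 0,"az": 0,"claw": -0.6}
    - {"x": 0,"y": 0,"z": 0,"ax": 0,"ay": 0,"az": 0,"claw": -0.6}
  newtons: 25

```text
t: 20.72
eef_pos: [0.5937, 0.0974, 0.0973]
eef_rot: [-0.04, 2.618, 0.011]
ft_force: [-0.2, 0.2, -1.5]
opening: 0.308
gripper_force: 25.0
```

```bash
python3 go.py high1:11
```

```text
t 20.73 op 0.308 F [-0.2  0.2 -1.5] q [ 0.19  0.29  2.1  -0.32  0.25 -1.13] p [0.5937 0.0974 0.0973]
high1 0.011 shift cm [ 0.18 -0.03 -0.28] turn [ 0.   -0.01 -0.1 ]
```

Call:
arm_command:
  targets:
    - {"x": 0.1,"y": 0,"z": -0.15,"ax": 0,"ay": 0,"az": 0,"claw": -0.6}
    - {"x": 0.05,"y": 0,"z": -0.1,"ax": 0,"ay": 0,"az": 0,"claw": -0.6}
    - {"x": 0,"y": 0,"z": 0,"ax": 0,"ay": 0,"az": 0,"claw": -0.6}
  newtons: 25

```text
t: 21.1
eef_pos: [0.5953, 0.0974, 0.0951]
eef_rot: [-0.04, 2.617, 0.011]
ft_force: [0.1, -0.7, 0.1]
opening: 0.304
gripper_force: 25.0
```

Call:
arm_command:
  targets:
    - {"x": 0.05,"y": 0,"z": -0.1,"ax": 0,"ay": 0,"az": 0,"claw": -0.6}
    - {"x": 0,"y": 0,"z": 0,"ax": 0,"ay": 0,"az": 0,"claw": -0.6}
  newtons: 25

```text
t: 21.35
eef_pos: [0.5954, 0.0974, 0.095]
eef_rot: [-0.039, 2.617, 0.011]
ft_force: [-7.7, -0.1, 9.1]
opening: 0.304
gripper_force: 25.0
```

```bash
python3 go.py high1:11
```

```text
t 21.35 op 0.304 F [-7.7 -0.1  9.1] q [ 0.19  0.29  2.1  -0.33  0.25 -1.12] p [0.5954 0.0974 0.095 ]
high1 0.011 shift cm [ 0.02 -0.03 -0.06] turn [-0.01  0.06 -0.09]
```

Call:
arm_command:
  targets:
    - {"x": -0.05,"y": 0,"z": 0.05,"ax": 0,"ay": 0,"az": 0,"claw": -0.6}
    - {"x": 0,"y": 0,"z": 0,"ax": 0,"ay": 0,"az": 0,"claw": -0.3}
    - {"x": 0,"y": 0,"z": 0,"ax": 0,"ay": 0,"az": 0,"claw": -0.15}
    - {"x": 0,"y": 0,"z": 0,"ax": 0,"ay": 0,"az": 0,"claw": -0.1}
    - {"x": 0,"y": 0,"z": 0,"ax": 0,"ay": 0,"az": 0,"claw": -0.1}
    - {"x": -0.5,"y": 0,"z": 0.9,"ax": 0,"ay": 0,"az": 0,"claw": -0.1}
    - {"x": -1,"y": 0,"z": 1.7,"ax": 0,"ay": 0,"az": 0,"claw": -0.1}
    - {"x": -2,"y": 0,"z": 3.5,"ax": 0,"ay": 0,"az": 0,"claw": -0.1}
    - {"x": -2.5,"y": 0,"z": 3.5,"ax": 0,"ay": 0,"az": 0,"claw": -0.1}
    - {"x": -4,"y": 0,"z": 0,"ax": 0,"ay": 0,"az": 0,"claw": -0.1}
    - {"x": 0,"y": 0,"z": 0,"ax": 0,"ay": 0,"az": 0,"claw": -0.1}
  newtons: 25

```text
t: 22.72
eef_pos: [0.4925, 0.0972, 0.1909]
eef_rot: [-0.041, 2.618, 0.011]
ft_force: [-0.6, 0.6, -0.6]
opening: 0.449
gripper_force: 0.0
```

```bash
python3 go.py rA:60 rA:10
python3 - <<'E'
from h import *
im=optics.read_camera("top"); cv2.imwrite("pics/p5.png",cv2.resize(im[160:320,90:490,::-1],None,fx=2,fy=2,interpolation=cv2.INTER_CUBIC))
for d in optics.trace("relay1","top")[:2]:
    r=d["rect"]; print(np.round(r)); g=ray((r[0]+r[2]/2,r[1]+r[3]/2),.02); v,f=fit("relay",{"top":d["pixels"]},[g[0],g[1],-.3]); print(np.round(v,4),round(f,1))
E
```

```text
t 22.73 op 0.449 F [-0.6  0.6 -0.6] q [ 0.24  0.01  2.15 -0.23  0.48 -1.19] p [0.4925 0.0972 0.1909]
rA 0.06 shift cm [  5.87 -22.56 -12.59] turn [  7.92  29.38 -32.96]
rA 0.01 shift cm [ 0.  0. -5.] turn [0. 0. 0.]
[356. 231.  26.  28.]
[ 0.5585 -0.1333 -0.5548] 21.2
```

View pics/p5.png

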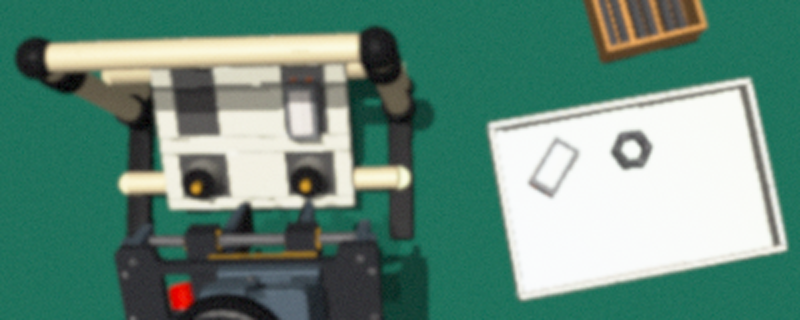

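Call:
arm_command:
  targets:
    - {"x": 0,"y": -3.8,"z": 0,"ax": 1.3,"ay": 4.9,"az": -5.5,"claw": -0.1}
    - {"x": 0,"y": -3.8,"z": 0,"ax": 1.3,"ay": 4.9,"az": -5.5,"claw": -0.1}
    - {"x": 0,"y": -3.8,"z": 0,"ax": 1.3,"ay": 4.9,"az": -5.5,"claw": -0.1}
    - {"x": 0.5,"y": -3.8,"z": 0,"ax": 1.3,"ay": 4.9,"az": -5.5,"claw": -0.1}
    - {"x": 1.8,"y": -3.8,"z": -1,"ax": 1.3,"ay": 4.9,"az": -5.5,"claw": -0.1}
    - {"x": 1.8,"y": -3.6,"z": -2,"ax": 1.4,"ay": 4.9,"az": -5.5,"claw": -0.1}
    - {"x": 1.8,"y": 0,"z": -3,"ax": 0,"ay": 0,"az": 0,"claw": -0.1}
    - {"x": 0,"y": 0,"z": -3.5,"ax": 0,"ay": 0,"az": 0,"claw": -0.1}
    - {"x": 0,"y": 0,"z": -3,"ax": 0,"ay": 0,"az": 0,"claw": -0.1}
    - {"x": 0,"y": 0,"z": 0,"ax": 0,"ay": 0,"az": 0,"claw": -0.1}
    - {"x": 0,"y": 0,"z": 0,"ax": 0,"ay": 0,"az": 0,"claw": -0.1}
  newtons: 25

```text
t: 24.2
eef_pos: [0.5556, -0.129, 0.0662]
eef_rot: [0.866, 3.019, -0.001]
ft_force: [-0.1, 0.2, -0.0]
opening: 0.45
gripper_force: 0.0
```

```bash
python3 go.py rA:10
```

```text
t 24.2 op 0.45 F [-0.1  0.2 -0. ] q [-0.25  0.44  1.78 -0.    0.92 -1.26] p [ 0.5556 -0.129   0.0662]
rA 0.01 shift cm [-0.44  0.07 -5.12] turn [0.06 0.05 0.05]
```

Call:
arm_command:
  targets:
    - {"x": -0.4,"y": 0.1,"z": -1,"ax": 0,"ay": 0,"az": 0,"claw": -0.1}
    - {"x": 0,"y": 0,"z": -2,"ax": 0,"ay": 0,"az": 0,"claw": -0.1}
    - {"x": 0,"y": 0,"z": -2.1,"ax": 0,"ay": 0,"az": 0,"claw": -0.1}
    - {"x": 0,"y": 0,"z": 0,"ax": 0,"ay": 0,"az": 0,"claw": -0.6}
    - {"x": 0,"y": 0,"z": 0,"ax": 0,"ay": 0,"az": 0,"claw": -0.6}
    - {"x": 0,"y": 0,"z": 0,"ax": 0,"ay": 0,"az": 0,"claw": -0.6}
    - {"x": 0,"y": 0,"z": 0,"ax": 0,"ay": 0,"az": 0,"claw": -0.6}
  newtons: 25

```text
t: 25.08
eef_pos: [0.5506, -0.1277, 0.015]
eef_rot: [0.866, 3.019, -0.001]
ft_force: [-0.3, -0.4, -1.5]
opening: 0.305
gripper_force: 25.0
```

```bash
python3 go.py rA:10 high2:110 high2:40 high2:10
```

```text
t 25.07 op 0.305 F [-0.3 -0.4 -1.5] q [-0.25  0.5   1.84 -0.    0.8  -1.26] p [ 0.5506 -0.1277  0.015 ]
rA 0.01 shift cm [ 0.06 -0.07 -0.  ] turn [0.05 0.   0.04]
high2 0.11 shift cm [-0.8  32.4  16.52] turn [ -7.96 -29.37  32.83]
high2 0.04 shift cm [ 3.5   0.1  -6.06] turn [0. 0. 0.]
high2 0.01 shift cm [ 1.5   0.04 -2.6 ] turn [0. 0. 0.]
```

Call:
arm_command:
  targets:
    - {"x": 0,"y": 0,"z": 4,"ax": 0,"ay": 0,"az": 0,"claw": -0.6}
    - {"x": -2.5,"y": 0,"z": 5,"ax": 0,"ay": 0,"az": 0,"claw": -0.6}
    - {"x": -4,"y": 2,"z": 4,"ax": -1.3,"ay": -4.9,"az": 5.5,"claw": -0.6}
    - {"x": -0.5,"y": 4.8,"z": 2,"ax": -1.3,"ay": -4.9,"az": 5.5,"claw": -0.6}
    - {"x": 0,"y": 4.8,"z": 1.5,"ax": -1.3,"ay": -4.9,"az": 5.5,"claw": -0.6}
    - {"x": 0,"y": 4.8,"z": 0,"ax": -1.3,"ay": -4.9,"az": 5.5,"claw": -0.6}
    - {"x": 0,"y": 4.8,"z": 0,"ax": -1.3,"ay": -4.9,"az": 5.5,"claw": -0.6}
    - {"x": 0.5,"y": 4.8,"z": 0,"ax": -1.4,"ay": -4.9,"az": 5.4,"claw": -0.6}
    - {"x": 2,"y": 4.5,"z": 0,"ax": 0,"ay": 0,"az": 0,"claw": -0.6}
    - {"x": 3.5,"y": 1.9,"z": 0,"ax": 0,"ay": 0,"az": 0,"claw": -0.6}
    - {"x": 0,"y": 0,"z": 0,"ax": 0,"ay": 0,"az": 0,"claw": -0.6}
    - {"x": 0,"y": 0,"z": 0,"ax": 0,"ay": 0,"az": 0,"claw": -0.6}
  newtons: 25

```text
t: 26.58
eef_pos: [0.5393, 0.1957, 0.1788]
eef_rot: [-0.038, 2.62, 0.008]
ft_force: [1.1, -0.2, -0.9]
opening: 0.305
gripper_force: 25.0
```

```bash
python3 go.py high2:40 high2:14
```

```text
t 26.57 op 0.305 F [ 1.1 -0.2 -0.9] q [ 0.45  0.15  2.02 -0.42  0.53 -0.84] p [0.5393 0.1957 0.1788]
high2 0.04 shift cm [ 3.9   0.09 -5.92] turn [ 0.07 -0.15  0.01]
high2 0.014 shift cm [ 1.3   0.04 -2.25] turn [0. 0. 0.]
```

Call:
arm_command:
  targets:
    - {"x": 1.3,"y": 0.1,"z": -2,"ax": 0.1,"ay": -0.2,"az": 0,"claw": -0.6}
    - {"x": 1.3,"y": 0,"z": -2,"ax": 0,"ay": 0,"az": 0,"claw": -0.6}
    - {"x": 1.3,"y": 0,"z": -1.9,"ax": 0,"ay": 0,"az": 0,"claw": -0.6}
    - {"x": 0.6,"y": 0,"z": -1,"ax": 0,"ay": 0,"az": 0,"claw": -0.6}
    - {"x": 0.5,"y": 0,"z": -0.9,"ax": 0,"ay": 0,"az": 0,"claw": -0.6}
    - {"x": 0,"y": 0,"z": 0,"ax": 0,"ay": 0,"az": 0,"claw": -0.6}
    - {"x": 0,"y": 0,"z": 0,"ax": 0,"ay": 0,"az": 0,"claw": -0.6}
  newtons: 25

```text
t: 27.45
eef_pos: [0.5903, 0.1974, 0.102]
eef_rot: [-0.037, 2.614, 0.012]
ft_force: [0.5, 0.2, -0.8]
opening: 0.306
gripper_force: 25.0
```

```bash
python3 go.py high2:10
```

```text
t 27.45 op 0.306 F [ 0.5  0.2 -0.8] q [ 0.4   0.32  2.03 -0.57  0.35 -0.7 ] p [0.5903 0.1974 0.102 ]
high2 0.01 shift cm [ 0.3  -0.04 -0.84] turn [-0.1   0.2  -0.03]
```

Call:
arm_command:
  targets:
    - {"x": 0.2,"y": 0,"z": -0.4,"ax": 0,"ay": 0.1,"az": 0,"claw": -0.6}
    - {"x": 0.1,"y": 0,"z": -0.2,"ax": 0,"ay": 0,"az": 0,"claw": -0.6}
    - {"x": 0,"y": 0,"z": 0,"ax": 0,"ay": 0,"az": 0,"claw": -0.6}
  newtons: 25

```text
t: 27.82
eef_pos: [0.5932, 0.1974, 0.0952]
eef_rot: [-0.038, 2.617, 0.012]
ft_force: [-0.2, -0.5, -2.0]
opening: 0.304
gripper_force: 25.0
```

```bash
python3 go.py high2:10
```

```text
t 27.82 op 0.304 F [-0.2 -0.5 -2. ] q [ 0.4   0.33  2.03 -0.58  0.34 -0.69] p [0.5932 0.1974 0.0952]
high2 0.01 shift cm [ 0.   -0.03 -0.16] turn [-0.07  0.04 -0.03]
```

Call:
arm_command:
  targets:
    - {"x": 0.05,"y": 0,"z": -0.1,"ax": 0,"ay": 0,"az": 0,"claw": -0.6}
    - {"x": 0,"y": 0,"z": 0,"ax": 0,"ay": 0,"az": 0,"claw": -0.6}
  newtons: 25

```text
t: 28.08
eef_pos: [0.5938, 0.1975, 0.0945]
eef_rot: [-0.038, 2.616, 0.012]
ft_force: [-0.1, -0.3, -0.4]
opening: 0.306
gripper_force: 25.0
```

Call:
arm_command:
  targets:
    - {"x": 0.05,"y": 0,"z": -0.1,"ax": 0,"ay": 0,"az": 0,"claw": -0.6}
    - {"x": 0,"y": 0,"z": 0,"ax": 0,"ay": 0,"az": 0,"claw": -0.6}
  newtons: 25

```text
t: 28.32
eef_pos: [0.5938, 0.1974, 0.0945]
eef_rot: [-0.037, 2.616, 0.012]
ft_force: [-7.5, 0.2, 8.9]
opening: 0.304
gripper_force: 25.0
```

Contact force rose to about 12 N, so I back off slightly, release and retreat.

Call:
arm_command:
  targets:
    - {"x": -0.05,"y": 0,"z": 0.05,"ax": 0,"ay": 0,"az": 0,"claw": -0.6}
    - {"x": 0,"y": 0,"z": 0,"ax": 0,"ay": 0,"az": 0,"claw": -0.3}
    - {"x": 0,"y": 0,"z": 0,"ax": 0,"ay": 0,"az": 0,"claw": -0.15}
    - {"x": 0,"y": 0,"z": 0,"ax": 0,"ay": 0,"az": 0,"claw": -0.1}
    - {"x": 0,"y": 0,"z": 0,"ax": 0,"ay": 0,"az": 0,"claw": -0.1}
    - {"x": -0.5,"y": 0,"z": 0.9,"ax": 0,"ay": 0,"az": 0,"claw": -0.1}
    - {"x": -1,"y": 0,"z": 1.7,"ax": 0,"ay": 0,"az": 0,"claw": -0.1}
    - {"x": -2,"y": 0,"z": 3.5,"ax": 0,"ay": 0,"az": 0,"claw": -0.1}
    - {"x": -2.5,"y": 0,"z": 3.5,"ax": 0,"ay": 0,"az": 0,"claw": -0.1}
    - {"x": -5,"y": 0,"z": 0,"ax": 0,"ay": 0,"az": 0,"claw": -0.1}
    - {"x": -3,"y": 0,"z": 0,"ax": 0,"ay": 0,"az": 0,"claw": -0.1}
    - {"x": 0,"y": 0,"z": 0,"ax": 0,"ay": 0,"az": 0,"claw": -0.1}
  newtons: 25

```text
t: 29.82
eef_pos: [0.4518, 0.1973, 0.1905]
eef_rot: [-0.04, 2.616, 0.013]
ft_force: [-0.2, -0.2, 0.3]
opening: 0.452
gripper_force: 0.0
```

Run:
```python
from h import *
a=optics.read_camera("top")[160:290,90:310,::-1]; b=optics.read_camera("scene")[220:300,370:510,::-1]
a=cv2.resize(a,(600,354),interpolation=cv2.INTER_CUBIC); b=cv2.resize(b,(600,343)[:2],interpolation=cv2.INTER_CUBIC)
cv2.imwrite("pics/end.png",cv2.resize(np.vstack([a,b]),(516,600)))
```

```text
(no output)
```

View pics/end.png

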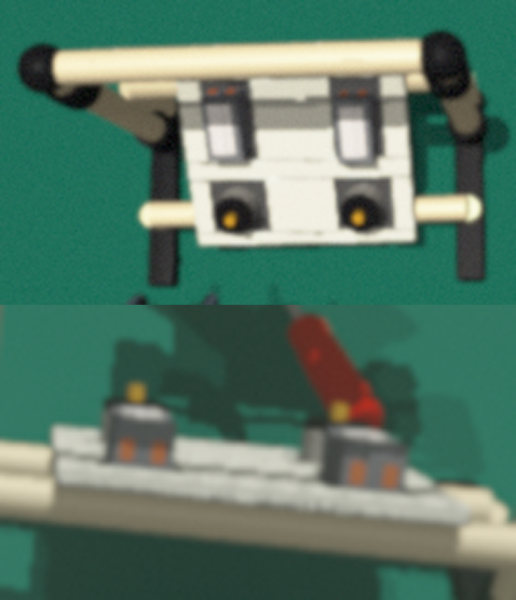

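The end view shows both relays square and flat in the upper pockets (px (228,125) and (355,125)), both motors upright in the lower pockets (px (233,213) and (358,213)), and the hand clear. I hand in the job.

```bash
python3 -c "
from cell import close_job
print(close_job())"
```

```text
the job is handed in; nothing more can be done
None
```

I handed the job in at about 30 s: both motors are in the lower pockets pinion up, both relays are flat and square in the upper pockets, and no contact with the stand or the other items was seen.

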